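# Square a bowl blank into the marking-out corner

## Robot

A 7-joint arm with a two-finger parallel gripper is mounted at the origin on the work surface. World frame = base frame: x ahead of the robot, y to its left, z up, the work surface at z = 0. Lengths are in m, angles in rad, forces in N, time in s.
With the tool pointing down it reaches from about 0.4 to 0.85 m from the base axis. Payload 4.5 kg.
Tool frame: the origin (TCP) lies at the very end of the fingers, on their centre line; the grasp point (between the pads) lies 19 mm behind it; z points along the fingers, y is the line along which they close (so a half turn about z gives the same grasp; the last joint's range is limited). The gripper opens to 88 mm and grips with 3 to 60 N. Pads are 18 mm wide; open, the fingers measure 123 mm over their backs; the gripper's body (75 mm by 187 mm) begins 45 mm behind the grasp point.
Start: joints at [-1.237, 0.689, -0.195, 1.565, 0.157, 0.902, -0.215], TCP at [0.185, 0.597, 0.239] pointing down, gripper open.
Joint ranges: [-3.01, 3.01], [-0.46, 2.08], [-1.47, 1.51], [0.13, 2.56], [-1, 4.14], [0.04, 2.09], [-2.66, 2.66]. Speed limits (rad/s): [2.57, 2.57, 3.14, 3.14, 3.14, 3.14, 3.14].

## Interface

Orientations are given as a unit quaternion [x, y, z, w].
In Python, from plant import r gives the robot as it stands. The module is installed in compiled form; this text tells all that it offers.
- The arm moves only by the shell command python3 -m pendant 'ROWS' [FORCE]. ROWS is JSON, one flat list of numbers, 7 for each row, row after row: the opening, from 0 (shut) to 1 (fully open), then the shift along the tool's x, y, z scaled (see below), then the turn, a rotation vector about the tool's x, y, z scaled (see below). A call has 1 to 12 rows; each row is the pose to reach, as a shift and turn from the pose commanded when the call began, along the tool's axes at that moment; what a row does not reach only later rows make up. The controller multiplies each number of a shift by 0.15 m and each number of a turn by pi/2 rad. A row lasts 1/10 s, in which the tool goes at most 50 mm and 8.59 degrees, less where a joint would pass 70% of its speed; a pose out of reach is approached as far as the arm can. A call with a number of a shift or a turn outside -1 to 1 is refused whole. A call with a gripper value outside its range is refused whole. The fingers move at their own pace and stop on an object; FORCE is the grip in N (left out, the last holds). Time passes only in rows, so rows that repeat a pose let the fingers close. It gives the time, the measured TCP pose, the force, the opening and the grip force at its end, in the units of the state.
- r.get_state(): the state, without advancing time (a new reading comes with each control period).
- r.snapshot(name): name is "side" or "top" or "wrist"; returns a dict with "img" (480x640x3 uint8, red, green, blue), "mtx" (3x3 intrinsics, pixels), "cam_to_world" (4x4, takes a point from camera to world coordinates). Camera axes: x right, y up, looking along -z (the intrinsics and any distortion apply to the point x, -y, -z); pixel columns grow to the right and rows downward; lengths in m; the calibration is good to about 2 mm. A picture is of the moment at which its call begins. There is no depth.
- r.finish_job(): hands the job in; it is judged then, once.
The state is a dict: "clock": time; "q": joint angles; "qd": joint speeds; "joint_torque": joint torques, N m; "tool_pos": TCP position; "eef_rot": TCP orientation; "contact_force": force on the tool from outside, world axes, zero at the start; "moment": the same for the moment, N m; "opening": opening from 0.0 (shut) to 1.0 (fully open); "finger_force": force on a finger pad.
Only numpy, scipy, OpenCV 4.12 (cv2) and the standard library are available. Lean on these libraries where they do the work, as an engineer would, in place of code of your own. Each camera call takes 0.05 s, during which the arm holds its last target. There are 200 camera calls.

## Task

Square up the rectangular wooden blank for marking out: with the fingertips, push it along the bench until its long side lies flush against the long fence and its end butts up against the end stop. Only push it, never grip, lift or tip it; leave every other thing on the bench as it stands, and finish with the hand clear.

Things in the scene. Friction and masses are not known exactly. Their poses are not given: they have to be found in the camera images.
- blank: loose wooden blank lying flat, 100 (its x) x 150 (its y) x 40 mm high, about 0.4 kg, pencilled circle on top. It starts on the robot's side of the fence, within 0.45 rad of parallel, its long +x side towards the fence. Pushed far at one narrow spot it turns and can jam with a corner on the fence; two spread fingers along its long side push it square. Origin: centre of its underside, z up
- fence: long wooden batten fixed to the bench, 25 mm wide (its x), 500 mm long (its y), 30 mm high, across the robot's front, turned up to about 0.2 rad. Origin: centre of its underside; +x points away from the robot, so the face to push against is the plane x = -12.5 mm in this frame
- stop: end stop: short wooden block fixed to the bench square to the fence and touching its robot side, 80 mm long (its x, parallel to the fence's x), 30 mm wide (its y), 30 mm high. It stands near either the left or the right end of the fence; the blank butts against the 80 mm long face that looks towards the fence's middle, 15 mm from its centre. Origin: centre of its underside
- tin: Bystander: low round aluminium tin with lid, 45 mm across, 30 mm high, standing at the end of the long fence where the end stop is not. Origin: centre of its underside, z up
- finial: Bystander: small turned dark-wood finial, 32 mm across the foot, 52 mm high, standing near the fence. Origin: centre of its foot, z up
- cork: Bystander: cork sanding block, 45 x 70 x 30 mm, lying near the fence. Origin: centre of its underside, z up
- disc: Bystander: round wooden blank, 100 mm across, 35 mm high. Origin: centre of its underside, z up
- hollow: Bystander: squat turned wooden hollow form, 144 mm across, 104 mm high. Origin: centre of its foot, z up
- bowl: Bystander: open turned wooden bowl, 140 mm across, 60 mm high. Origin: centre of its foot, z up
- gouge: Bystander: turning gouge, 360 mm long and 27 mm thick, lying flat on the bench to the left of the robot, along its own x. Origin: under its middle
- mallet: Bystander: wooden mallet lying on the bench just beyond the fence and parallel to it, 240 mm long along its own x, head 70 mm thick. Origin: under its middle
Not all that is in view belongs to the job. What is shaped like the blank but blue is not meant.

How it is judged:
At the end, for the whole second after the job is handed in: The blank lies flat and at rest, its long side along the fence (centre within 4 mm of touching distance, turned less than 0.035 rad from the fence) and its end against the end stop's inner face (within 4 mm of touching) (x of blank in the frame of fence between -0.0665 and -0.055 m and ((y of stop in the frame of fence above 0 m and y of blank in the frame of stop between -0.094 and -0.082 m) or (y of stop in the frame of fence below 0 m and y of blank in the frame of stop between 0.082 and 0.094 m)) and angle between the x axis of blank and the x axis of fence, either way round below 0.035 rad and angle between blank's own z axis and vertical below 0.05 rad and height (world z) of blank below 0.005 m and linear speed of blank below 0.01 m/s).
It fails at once if the blank is lifted more than 12 mm or tipped more than 0.2 rad (height (world z) of blank above 0.012 m or angle between blank's own z axis and vertical above 0.2 rad).
It fails at once if another thing on the bench is moved more than 20 mm (distance of any of tin, finial, cork, disc, hollow, bowl, gouge, mallet from where it was at the start of the episode above 0.02 m).
It fails at once if a standing bystander is tipped over (angle between any of tin, finial, cork, disc, hollow, bowl's own z axis and vertical above 0.5 rad).
It also fails if it takes over 42 s, if anything falls off the work surface, if the arm or the gripper's body presses on something with over 40 N, if the wrist force passes 120 N, or if a joint passes its speed limit or range.

## Working session

There is one attempt and no reset: what is moved stays moved. The work goes in short steps, Python scripts to look and compute and a shell command to move; the robot and the scene stay as the last step left them, time stands still between calls to the robot, and variables do not carry over. Pictures are saved under pics/ and viewed, at most 10 in all, crops included, and the job is handed in when it is done.

```bash
mkdir -p pics; python3 - <<'E'
from plant import r
import cv2,numpy as np
for n in("top","side"):
    s=r.snapshot(n);cv2.imwrite(f"pics/{n}0.png",s["img"][:,:,::-1]);print(n,s["mtx"].round(1).tolist(),s["cam_to_world"].round(4).tolist(), [k for k in s])
st=r.get_state();print(st["clock"],st["tool_pos"],st["eef_rot"],st["opening"])
E
```

```text
top [[615.5, 0.0, 329.2], [0.0, 615.5, 241.1], [0.0, 0.0, 1.0]] [[0.0236, 0.9859, -0.1659, 0.2658], [-0.9996, 0.0254, 0.0089, -0.012], [0.013, 0.1657, 0.9861, 1.8027], [0.0, 0.0, 0.0, 1.0]] ['img', 'mtx', 'cam_to_world']
side [[460.2, 0.0, 320.1], [0.0, 460.2, 230.5], [0.0, 0.0, 1.0]] [[0.7629, 0.4351, -0.4781, 0.0211], [-0.6463, 0.5294, -0.5496, -0.6301], [0.014, 0.7283, 0.6851, 0.821], [0.0, 0.0, 0.0, 1.0]] ['img', 'mtx', 'cam_to_world']
0.1 [0.18447303 0.59655859 0.23799972] [ 1.49315909e-01  9.88789199e-01 -8.22974427e-04 -4.96792697e-05] 1.000673283825086
```

View pics/top0.png

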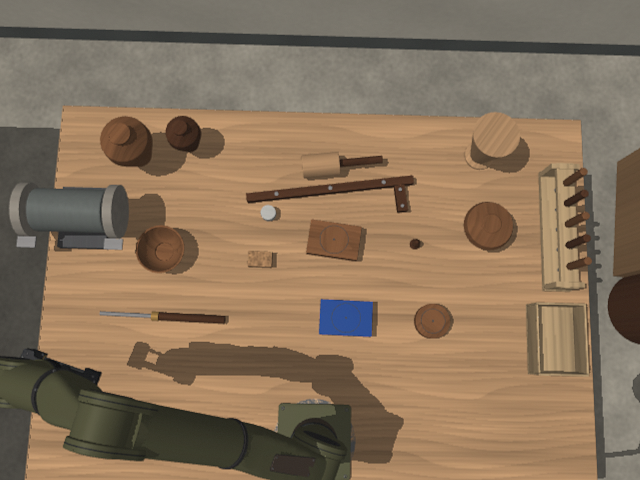

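View pics/side0.png

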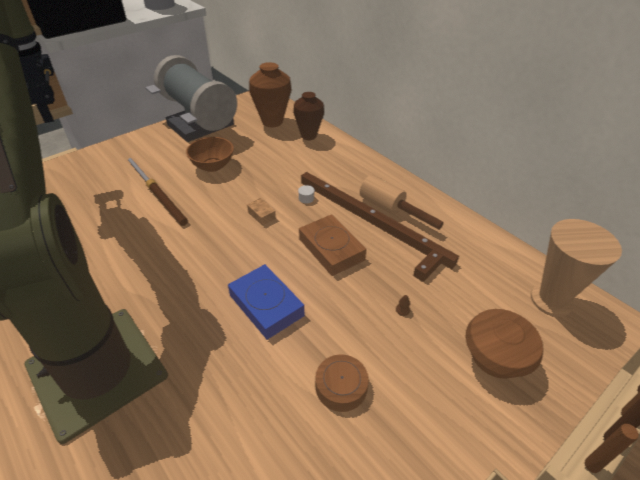

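Candidates for the blank are the brown rectangle at top (335,240), the blue rectangle (348,318, a decoy), the cork (260,259) and the round disc (433,320). I choose the brown one with the circle. The stop is at (402,198), at the fence's right end, and the tin (268,213) and finial (416,244) are nearby.

```bash
cat > h.py <<'E'
from plant import r
import cv2,numpy as np
def ray(s,uv,z):
    K,T=s["mtx"],s["cam_to_world"]
    d=np.array([(uv[0]-K[0,2])/K[0,0],-(uv[1]-K[1,2])/K[1,1],-1.]);d=T[:3,:3]@d;o=T[:3,3]
    return (o+d*(z-o[2])/d[2])
def proj(s,p):
    T=s["cam_to_world"];c=T[:3,:3].T@(np.array(p)-T[:3,3]);K=s["mtx"]
    return [K[0,2]+K[0,0]*c[0]/-c[2],K[1,2]+K[1,1]*c[1]/c[2]]
E
python3 - <<'E'
from h import *
s=r.snapshot("top");im=s["img"]
c=im[150:290,235:435]
cv2.imwrite("pics/crop0.png",cv2.resize(c,None,fx=4,fy=4,interpolation=cv2.INTER_CUBIC)[:,:,::-1])
hsv=cv2.cvtColor(im,cv2.COLOR_RGB2HSV)
for p in [(335,240),(330,188),(402,198),(290,230),(310,270),(370,265),(416,244)]: print(p,im[p[1],p[0]],hsv[p[1],p[0]])
E
```

```text
(335, 240) [118  81  55] [ 12 136 118]
(330, 188) [137 137 136] [ 30   2 137]
(402, 198) [77 51 36] [ 11 136  77]
(290, 230) [146 115  85] [ 15 107 146]
(310, 270) [179 141 103] [ 15 108 179]
(370, 265) [175 137 101] [ 15 108 175]
(416, 244) [60 39 28] [ 10 136  60]
```

View pics/crop0.png

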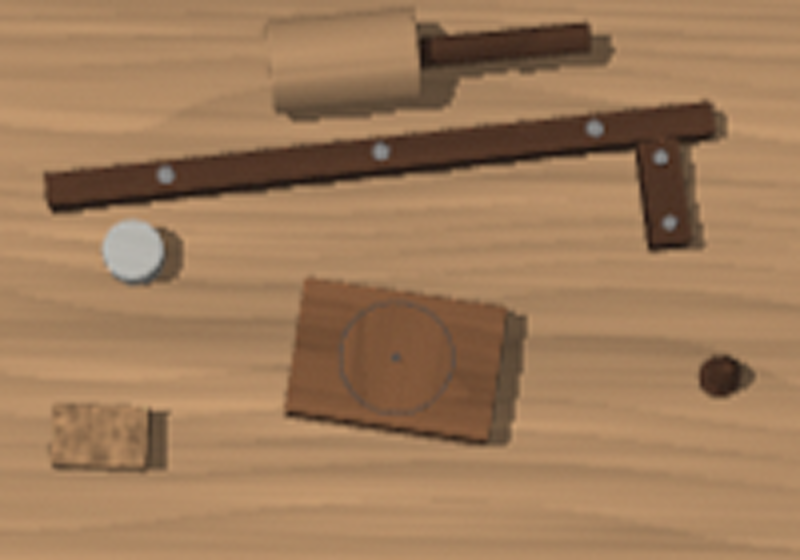

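The crop confirms the choice: a brown block with a pencilled circle, centred at crop (397,357), which is image (334,239). Next I measure.

```bash
cat >> h.py <<'E'
def measure(s):
    im=s["img"];hsv=cv2.cvtColor(im,cv2.COLOR_RGB2HSV);S,V=hsv[...,1].astype(int),hsv[...,2].astype(int)
    def comp(m,seed):
        n,l=cv2.connectedComponents(m.astype(np.uint8));y,x=np.nonzero(l==l[seed[1],seed[0]]);return np.c_[x,y].astype(float)
    return S,V,comp
def rect(s,px,z):
    w=np.array([ray(s,p,z)[:2] for p in px])
    (c,sz,a)=cv2.minAreaRect((w*1000).astype(np.float32));return np.array(c)/1000,sz,a
def inframe(p,o,th):
    c,sn=np.cos(th),np.sin(th);d=np.array(p)[:2]-o;return np.array([c*d[0]+sn*d[1],-sn*d[0]+c*d[1]])
E
python3 - <<'E'
from h import *
s=r.snapshot("top");S,V,comp=measure(s)
b=comp((S>122)&(V>90)&(V<150),(335,246));print("blank",len(b),rect(s,b,.04))
f=comp((S>122)&(V>62)&(V<95),(380,183));print("f+stop",len(f))
st=f[(f[:,1]>191)&(f[:,0]>385)];print("stop",len(st),rect(s,st,.03))
ff=f[~((f[:,1]>187)&(f[:,0]>385))];print("fence",len(ff),rect(s,ff,.03))
# screws
m=(S<40)&(V>110)
n,l,stt,cen=cv2.connectedComponentsWithStats(m.astype(np.uint8))
for i in range(1,n):
    x,y=cen[i]
    if 240<x<420 and 170<y<230: print(stt[i,4],cen[i].round(1),ray(s,cen[i],.03).round(4))
print("finial",ray(s,(415,244),.026)); print("cork",ray(s,(259.5,258.5),.03))
print(ray(s,(334.2,239.2),.04))
E
```

```text
blank 1576 (array([ 0.56814905, -0.04031508]), (148.57081604003906, 99.05271911621094), 82.94612121582031)
f+stop 1401
stop 155 (array([ 0.69029041, -0.23824361]), (56.799598693847656, 28.19583511352539), 8.131071090698242)
fence 1224 (array([ 0.71902728, -0.02750781]), (32.75664138793945, 495.6647033691406), 7.932363033294678)
10 [383.3 181.7] [ 0.7472 -0.1844  0.03  ]
13 [329.6 187.6] [ 0.7248 -0.0253  0.03  ]
7 [399.7 189. ] [ 0.7262 -0.2333  0.03  ]
12 [276.  193.5] [0.7026 0.1327 0.03  ]
179 [267.9 212.2] [0.6455 0.1545 0.03  ]
7 [402.  205.3] [ 0.6768 -0.2403  0.03  ]
finial [ 0.56258494 -0.27940472  0.026     ]
cork [0.50764572 0.17321415 0.03      ]
[ 0.56833917 -0.04212786  0.04      ]
```

```bash
R='1,-0.79,-0.89,0,0,0,0'
python3 -m pendant '[1,-0.79,-0.89,0,0,0,0, 1,-0.79,-0.89,0,0,0,0, 1,-0.79,-0.89,0,0,0,0, 1,-0.79,-0.89,0,0,0,0]'
python3 -m pendant '[1,-0.79,-0.89,0,0,0,0, 1,-0.79,-0.89,0,0,0,0, 1,-0.79,-0.89,0,0,0,0, 1,-0.79,-0.89,0,0,0,0]'
python3 -m pendant '[1,-0.79,-0.89,0,0,0,0, 1,-0.79,-0.89,0,0,0,0, 1,-0.79,-0.89,0,0,0,0, 1,-0.79,-0.89,0,0,0,0]'
python3 -m pendant '[1,-0.79,-0.89,0,0,0,-0.28, 1,-0.79,-0.89,0,0,0,-0.28, 1,-0.79,-0.89,0,0,0,-0.28, 1,-0.79,-0.89,0,0,0,-0.28, 1,-0.79,-0.89,0,0,0,-0.28, 1,-0.79,-0.89,0,0,0,-0.28]'
cat >> h.py <<'E'
from scipy.spatial.transform import Rotation as Ro
FO=np.array([.7248,-.0253]);FT=.1397
def go(xf,yf,z,deg=None):
    st=r.get_state();R=Ro.from_quat(st["eef_rot"]);c,n=np.cos(FT),np.sin(FT)
    w=np.r_[FO+np.array([c*xf-n*yf,n*xf+c*yf]),z]
    print("t",st["clock"],"at f",inframe(st["tool_pos"],FO,FT).round(4),"z",st["tool_pos"][2].round(4),"tooly deg in fence",np.degrees(np.arctan2(R.as_matrix()[1,1],R.as_matrix()[0,1])-FT).round(2),"F",st["contact_force"].round(1))
    print("shift/0.15",((R.inv().apply(w-st["tool_pos"]))/.15).round(3))
E
python3 -c "
from h import *
go(-.25,.006,.02)"
```

```text
clock: 0.6
tool_pos: [0.2602, 0.43, 0.2385]
eef_rot: [0.151, 0.989, -0.002, 0.001]
contact_force: [1.1, 0.3, 0.2]
opening: 0.998
finger_force: 0.0
clock: 1.0
tool_pos: [0.3332, 0.2677, 0.2386]
eef_rot: [0.151, 0.988, -0.001, 0.0]
contact_force: [0.1, -0.5, 0.5]
opening: 1.001
finger_force: 0.0
clock: 1.4
tool_pos: [0.4069, 0.1055, 0.2387]
eef_rot: [0.152, 0.988, -0.001, 0.0]
contact_force: [-0.1, 0.6, -0.5]
opening: 1.004
finger_force: 0.0
clock: 2.0
tool_pos: [0.4796, -0.0533, 0.2385]
eef_rot: [-0.069, 0.998, 0.0, -0.0]
contact_force: [-0.6, -0.1, -0.8]
opening: 0.998
finger_force: 0.0
t 2.0 at f [-0.2468  0.0065] z 0.2385 tooly deg in fence 89.91 F [-0.6 -0.1 -0.8]
shift/0.15 [ 0.021 -0.004  1.457]
```

```bash
python3 -m pendant '[1,0.03,0,0.33,0,0,0, 1,0.03,0,0.66,0,0,0, 1,0.03,0,1,0,0,0, 1,0.03,0,1,0,0,0]' | grep -E 'pos|force'
python3 -m pendant '[1,0,0,0.2,0,0,0, 1,0,0,0.35,0,0,0, 1,0,0,0.45,0,0,0, 1,0,0,0.45,0,0,0]' | grep -E 'pos|force'
python3 -m pendant '[1,-0.07,0,0,0,0,0, 1,-0.14,0,0,0,0,0, 1,-0.21,0,0,0,0,0, 1,-0.28,0,0,0,0,0, 1,-0.35,0,0,0,0,0, 1,-0.42,0,0,0,0,0, 1,-0.48,0,0,0,0,0, 1,-0.48,0,0,0,0,0]'
python3 - <<'E'
from h import *
go(-.1225,.006,.02)
s=r.snapshot("top");cv2.imwrite("pics/t1.png",cv2.resize(s["img"][140:340,220:460],None,fx=3,fy=3)[:,:,::-1])
E
```

```text
tool_pos: [0.4707, -0.0512, 0.0836]
contact_force: [-1.4, -0.5, 0.3]
finger_force: 0.0
tool_pos: [0.4758, -0.0521, 0.0222]
contact_force: [0.2, 0.5, 0.3]
finger_force: 0.0
clock: 3.6
tool_pos: [0.5486, -0.0429, 0.0233]
eef_rot: [-0.07, 0.998, 0.0, 0.002]
contact_force: [0.5, -1.4, 0.7]
opening: 1.001
finger_force: 0.0
t 3.6 at f [-0.1769  0.0071] z 0.0233 tooly deg in fence 90.03 F [ 0.5 -1.4  0.7]
shift/0.15 [-0.363 -0.008  0.024]
```

View pics/t1.png

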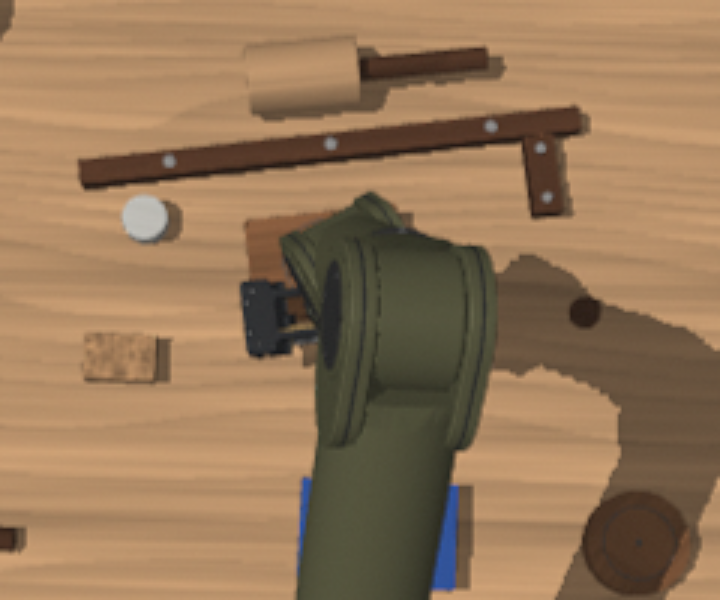

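The top view shows the blank between the hand and the fence, with its front edge at about (247..412, 215). It is being turned square, so I keep pushing.

```bash
python3 -m pendant '[1,-0.06,0,0,0,0,0, 1,-0.12,0,0,0,0,0, 1,-0.18,0,0,0,0,0, 1,-0.24,0,0,0,0,0, 1,-0.28,0,0,0,0,0, 1,-0.3,0,0,0,0,0, 1,-0.3,0,0,0,0,0]' | grep contact
python3 -c "
from h import *
go(-.1225,.006,.02)"
python3 -m pendant '[1,-0.02,0,0,0,0,0, 1,-0.04,0,0,0,0,0, 1,-0.04,0,0,0,0,0]' | grep contact
python3 -c "
from h import *
go(-.1225,.006,.02)
s=r.snapshot('side');cv2.imwrite('pics/s1.png',cv2.resize(s['img'][130:330,200:470],None,fx=2.9,fy=2.9)[:,:,::-1])"
```

```text
contact_force: [0.1, -0.5, -0.8]
t 4.35 at f [-0.1329  0.0069] z 0.0211 tooly deg in fence 90.02 F [ 0.1 -0.5 -0.8]
shift/0.15 [-0.069 -0.006  0.007]
contact_force: [0.2, 0.1, -0.6]
t 4.65 at f [-0.1273  0.0068] z 0.0212 tooly deg in fence 90.02 F [ 0.2  0.1 -0.6]
shift/0.15 [-0.032 -0.005  0.008]
```

View pics/s1.png

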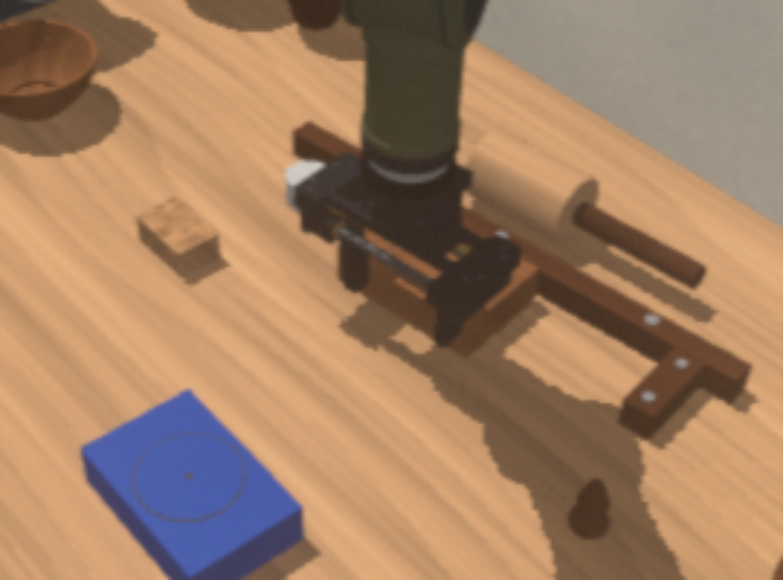

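The side view shows both fingers on the long side and the blank almost at the fence, with its corner at about (540,265). I press on in small steps until force shows.

```bash
python3 -m pendant '[1,-0.02,0,0,0,0,0, 1,-0.03,0,0,0,0,0, 1,-0.03,0,0,0,0,0]' | grep -E "contact|pos"
python3 -m pendant '[1,-0.015,0,0,0,0,0, 1,-0.015,0,0,0,0,0]' | grep -E "contact|pos"
python3 -c "
from h import *
go(-.1225,.006,.02)"
```

```text
tool_pos: [0.6021, -0.0358, 0.0212]
contact_force: [-0.8, -0.4, -0.3]
tool_pos: [0.6041, -0.0355, 0.0212]
contact_force: [-1.1, -0.1, 0.2]
t 5.2 at f [-0.121   0.0067] z 0.0212 tooly deg in fence 90.02 F [-1.1 -0.1  0.2]
shift/0.15 [ 0.01  -0.005  0.008]
```

```bash
python3 -m pendant '[1,-0.015,0,0,0,0,0, 1,-0.015,0,0,0,0,0]' | grep -E "contact|pos"
python3 -m pendant '[1,-0.015,0,0,0,0,0, 1,-0.015,0,0,0,0,0]' | grep -E "contact|pos"
python3 -c "
from h import *
go(-.1225,.006,.02)"
```

```text
tool_pos: [0.6045, -0.0354, 0.0211]
contact_force: [-5.1, -0.7, 3.7]
tool_pos: [0.6045, -0.0355, 0.0209]
contact_force: [-8.4, -0.2, 6.7]
t 5.6 at f [-0.1205  0.0067] z 0.0209 tooly deg in fence 90.01 F [-8.4 -0.2  6.7]
shift/0.15 [ 0.013 -0.004  0.006]
```

```bash
python3 -m pendant '[1,0.15,0,0,0,0,0, 1,0.3,0,0,0,0,0, 1,0.3,0,-0.3,0,0,0, 1,0.3,0.4,-0.6,0,0,0, 1,0.3,0.7,-0.6,0,0,0, 1,0.3,1,-0.6,0,0,0, 1,0.3,1,-0.6,0,0,0, 1,0.3,1,-0.6,0,0,0]' | grep -E "contact|pos"
python3 -c "
from h import *
go(-.0625,.05,.02)
for n in ('top','side'):
  s=r.snapshot(n);cv2.imwrite('pics/%s2.png'%n,s['img'][:,:,::-1])
a=cv2.imread('pics/top2.png')[130:330,230:430];b=cv2.imread('pics/side2.png')[130:330,270:470]
cv2.imwrite('pics/m2.png',cv2.resize(np.hstack([a,b]),None,fx=2,fy=2,interpolation=2))"
```

```text
tool_pos: [0.5433, 0.1111, 0.1119]
contact_force: [-0.3, -1.3, -0.0]
t 6.4 at f [-0.1607  0.1604] z 0.1119 tooly deg in fence 90.33 F [-0.3 -1.3 -0. ]
shift/0.15 [-0.649 -0.741  0.612]
```

View pics/m2.png

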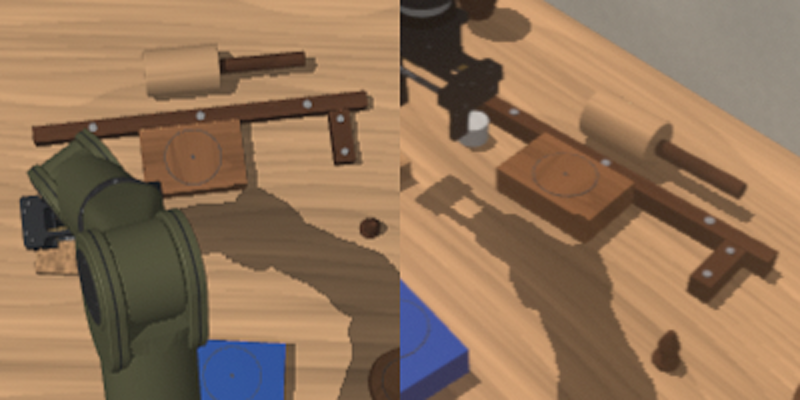

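The crops show the blank flush with the fence and clear of the hand, with its dot at top crop (192,157), which is image (326,208.5). The tin is untouched. Next is the end push.

```bash
python3 -c "
from h import *
s=r.snapshot('top');S,V,comp=measure(s)
print('dot f',inframe(ray(s,(326.2,208.5),.04),FO,FT))
print('left edge f',inframe(ray(s,(300.5,203),.04),FO,FT))
print(r.get_state()['q'].round(2))
go(-.068,.128,.022)"
```

```text
dot f [-0.06398844  0.01772031]
left edge f [-0.03907903  0.0907112 ]
[-0.11  0.79 -0.28  1.89  0.41  0.52  1.03]
t 6.55 at f [-0.1617  0.154 ] z 0.1109 tooly deg in fence 89.85 F [-0.5 -0.3 -0.9]
shift/0.15 [-0.625 -0.171  0.593]
```

```bash
python3 -m pendant '[0.4,-0.2,-0.05,0,0,0,-0.09, 0.4,-0.4,-0.1,0,0,0,-0.18, 0.4,-0.625,-0.17,0,0,0,-0.27, 0.4,-0.625,-0.17,0,0,0,-0.36, 0.4,-0.625,-0.17,0,0,0,-0.45, 0.4,-0.625,-0.17,0,0,0,-0.54, 0.4,-0.625,-0.17,0,0,0,-0.63, 0.4,-0.625,-0.17,0,0,0,-0.72, 0.4,-0.625,-0.17,0,0,0,-0.81, 0.4,-0.625,-0.17,0,0,0,-0.9, 0.4,-0.625,-0.17,0,0,0,-1, 0.4,-0.625,-0.17,0,0,0,-1]'
python3 -c "
from h import *
print(r.get_state()['q'].round(2))
go(-.068,.128,.022)"
```

```text
clock: 7.75
tool_pos: [0.6392, 0.0917, 0.1101]
eef_rot: [0.754, -0.657, -0.0, 0.001]
contact_force: [-0.3, -0.1, 0.2]
opening: 0.4
finger_force: 0.0
[ 0.16  0.97 -0.74  1.58  0.79  0.91  2.41]
t 7.75 at f [-0.0685  0.1278] z 0.1101 tooly deg in fence -180.18 F [-0.3 -0.1  0.2]
shift/0.15 [-0.002 -0.004  0.588]
```

q7 is at 2.41, close to its 2.66 limit, so I give the tool a half turn the other way, which leaves the same finger line.

```bash
python3 -m pendant '[0.4,0,0,0,0,0,0.09, 0.4,0,0,0,0,0,0.18, 0.4,0,0,0,0,0,0.27, 0.4,0,0,0,0,0,0.36, 0.4,0,0,0,0,0,0.45, 0.4,0,0,0,0,0,0.54, 0.4,0,0,0,0,0,0.63, 0.4,0,0,0,0,0,0.72, 0.4,0,0,0,0,0,0.81, 0.4,0,0,0,0,0,0.9, 0.4,0,0,0,0,0,1, 0.4,0,0,0,0,0,1]' | grep pos
python3 -m pendant '[0.4,0,0,0,0,0,0.09, 0.4,0,0,0,0,0,0.18, 0.4,0,0,0,0,0,0.27, 0.4,0,0,0,0,0,0.36, 0.4,0,0,0,0,0,0.45, 0.4,0,0,0,0,0,0.54, 0.4,0,0,0,0,0,0.63, 0.4,0,0,0,0,0,0.72, 0.4,0,0,0,0,0,0.81, 0.4,0,0,0,0,0,0.9, 0.4,0,0,0,0,0,1, 0.4,0,0,0,0,0,1]' | grep pos
python3 -c "
from h import *
print(r.get_state()['q'].round(2))
go(-.068,.128,.022)"
```

```text
tool_pos: [0.6393, 0.0935, 0.1111]
tool_pos: [0.6392, 0.0944, 0.1111]
[-0.26  0.88  0.08  1.61 -0.1   0.66  0.  ]
t 10.15 at f [-0.0681  0.1304] z 0.1111 tooly deg in fence -0.02 F [-0.8 -0.7  0.1]
shift/0.15 [-0.016  0.001  0.594]
```

```bash
python3 -m pendant '[0.4,-0.01,0,0.2,0,0,0, 0.4,-0.01,0,0.4,0,0,0, 0.4,-0.01,0,0.52,0,0,0, 0.4,-0.01,0,0.595,0,0,0, 0.4,-0.01,0,0.595,0,0,0]' | grep -E 'pos|contact'
python3 -m pendant '[0.4,-0.08,0,0,0,0,0, 0.4,-0.14,0,0,0,0,0, 0.4,-0.19,0,0,0,0,0, 0.4,-0.25,0,0,0,0,0, 0.4,-0.31,0,0,0,0,0, 0.4,-0.37,0,0,0,0,0, 0.4,-0.43,0,0,0,0,0, 0.4,-0.49,0,0,0,0,0, 0.4,-0.55,0,0,0,0,0, 0.4,-0.6,0,0,0,0,0, 0.4,-0.6,0,0,0,0,0]' | grep -E 'pos|contact'
python3 - <<'E'
from h import *
print(r.get_state()['q'].round(2))
go(-.068,-.033,.022)
a=r.snapshot('top')['img'][130:330,230:430];b=r.snapshot('side')['img'][130:330,270:470]
cv2.imwrite('pics/m3.png',cv2.resize(np.hstack([a,b]),None,fx=2,fy=2,interpolation=2)[:,:,::-1])
E
```

```text
tool_pos: [0.6384, 0.0934, 0.0206]
contact_force: [-0.2, -0.3, -0.1]
tool_pos: [0.652, 0.0016, 0.0218]
contact_force: [-0.3, 0.3, 0.4]
[-0.1   1.01  0.04  1.61 -0.06  0.52  0.12]
t 11.75 at f [-0.0684  0.0368] z 0.0218 tooly deg in fence -0.11 F [-0.3  0.3  0.4]
shift/0.15 [-0.465  0.003 -0.   ]
```

View pics/m3.png

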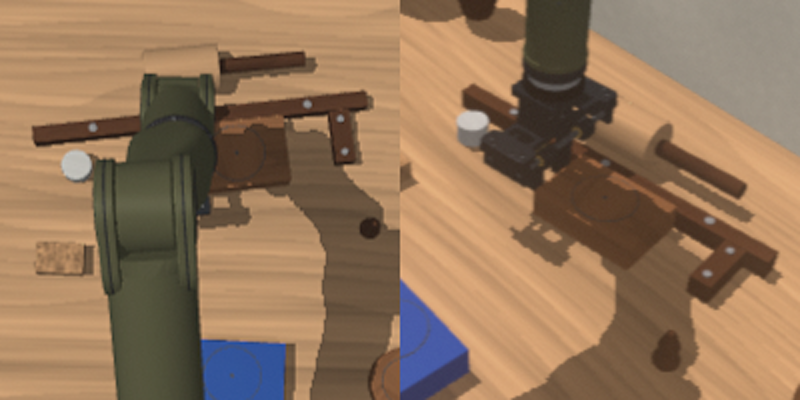

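The crops show the blank sliding along the fence with its leading end about 40 mm short of the stop (top crop 288 against 330). It lies nearly square, with perhaps a slight gap at the front. I continue.

```bash
python3 -m pendant '[0.4,-0.05,0,0,0,0,0, 0.4,-0.1,0,0,0,0,0, 0.4,-0.15,0,0,0,0,0, 0.4,-0.2,0,0,0,0,0, 0.4,-0.25,0,0,0,0,0, 0.4,-0.3,0,0,0,0,0, 0.4,-0.35,0,0,0,0,0, 0.4,-0.4,0,0,0,0,0, 0.4,-0.43,0,0,0,0,0, 0.4,-0.43,0,0,0,0,0]' | grep -E 'pos|contact'
python3 -m pendant '[0.4,-0.015,0,0,0,0,0, 0.4,-0.025,0,0,0,0,0, 0.4,-0.025,0,0,0,0,0]' | grep -E 'pos|contact'
python3 -m pendant '[0.4,-0.015,0,0,0,0,0, 0.4,-0.015,0,0,0,0,0]' | grep -E 'pos|contact'
python3 -c "
from h import *
go(-.068,-.033,.022)"
```

```text
tool_pos: [0.6611, -0.0609, 0.0221]
contact_force: [0.1, -0.8, -0.0]
tool_pos: [0.6615, -0.0623, 0.0221]
contact_force: [-0.9, 1.7, 0.5]
tool_pos: [0.6619, -0.065, 0.0221]
contact_force: [-0.6, 2.3, 1.0]
t 13.35 at f [-0.0678 -0.0305] z 0.0221 tooly deg in fence 0.04 F [-0.6  2.3  1. ]
shift/0.15 [-0.016 -0.002  0.   ]
```

```bash
python3 -m pendant '[0.4,-0.015,0,0,0,0,0, 0.4,-0.015,0,0,0,0,0]' | grep -E 'pos|contact'
python3 -m pendant '[0.4,-0.015,0,0,0,0,0, 0.4,-0.015,0,0,0,0,0]' | grep -E 'pos|contact'
python3 -c "
from h import *
go(-.068,-.033,.022)"
```

```text
tool_pos: [0.6623, -0.0678, 0.0221]
contact_force: [1.1, 2.1, 1.9]
tool_pos: [0.6623, -0.0679, 0.022]
contact_force: [-0.2, 5.1, 2.6]
t 13.75 at f [-0.0678 -0.0335] z 0.022 tooly deg in fence 0.05 F [-0.2  5.1  2.6]
shift/0.15 [ 0.003 -0.001  0.   ]
```

The blank butts against the stop. I back off, lift and regrip for a final squaring press on the long side.

```bash
python3 -m pendant '[0.4,0.1,0,0,0,0,0, 0.4,0.2,0,0,0,0,0, 0.4,0.2,0,-0.2,0,0,0, 0.4,0.2,0,-0.5,0,0,0, 0.4,0.2,0,-0.5,0,0,0]' | grep -E 'pos|contact'
python3 -m pendant '[1,-0.2,-0.2,0,0,0,-0.09, 1,-0.4,-0.4,0,0,0,-0.18, 1,-0.6,-0.7,0,0,0,-0.27, 1,-0.7,-0.7,0,0,0,-0.36, 1,-0.7,-0.7,0,0,0,-0.45, 1,-0.7,-0.7,0,0,0,-0.54, 1,-0.7,-0.7,0,0,0,-0.63, 1,-0.7,-0.7,0,0,0,-0.72, 1,-0.7,-0.7,0,0,0,-0.81, 1,-0.7,-0.7,0,0,0,-0.9, 1,-0.7,-0.7,0,0,0,-1, 1,-0.7,-0.7,0,0,0,-1]'
python3 - <<'E'
from h import *
print(r.get_state()['q'].round(2))
go(-.16,-.112,.022)
a=r.snapshot('top')['img'][130:330,230:430];b=r.snapshot('side')['img'][130:330,270:470]
cv2.imwrite('pics/m4.png',cv2.resize(np.hstack([a,b]),None,fx=2,fy=2,interpolation=2)[:,:,::-1])
E
```

```text
tool_pos: [0.6622, -0.0396, 0.1025]
contact_force: [1.7, -0.2, 0.3]
clock: 15.45
tool_pos: [0.5685, -0.1582, 0.0964]
eef_rot: [-0.07, 0.998, 0.0, -0.0]
contact_force: [0.1, 0.3, 0.7]
opening: 0.998
finger_force: 0.0
[ 0.42  0.86 -0.4   1.78  0.54  0.61  1.41]
t 15.45 at f [-0.1733 -0.1099] z 0.0964 tooly deg in fence 90.08 F [0.1 0.3 0.7]
shift/0.15 [-0.089 -0.015  0.496]
```

View pics/m4.png

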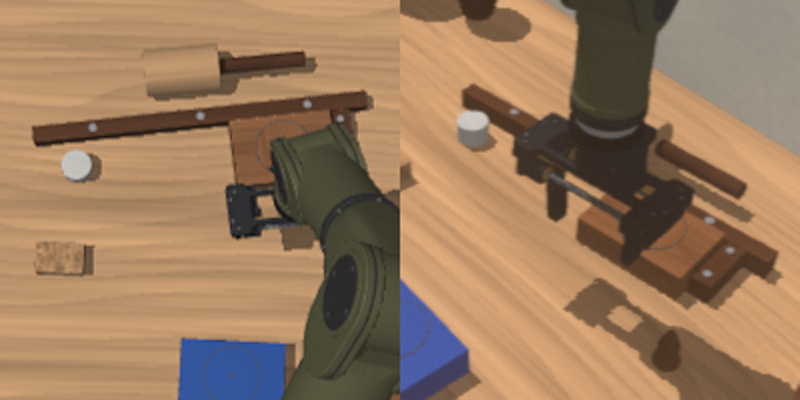

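The blank sits in the corner (top crop 230–335, 115–185), touching the stop. Last press on the long side.

```bash
python3 -m pendant '[1,0,0,0.2,0,0,0, 1,0,0,0.4,0,0,0, 1,0,0,0.495,0,0,0, 1,0,0,0.495,0,0,0, 1,-0.1,0,0.495,0,0,0, 1,-0.2,0,0.495,0,0,0, 1,-0.26,0,0.495,0,0,0, 1,-0.3,0,0.495,0,0,0, 1,-0.33,0,0.495,0,0,0, 1,-0.33,0,0.495,0,0,0]' | grep -E 'pos|contact'
python3 -m pendant '[1,-0.015,0,0,0,0,0, 1,-0.015,0,0,0,0,0]' | grep -E 'pos|contact'
python3 -m pendant '[1,-0.015,0,0,0,0,0, 1,-0.015,0,0,0,0,0]' | grep -E 'pos|contact'
python3 -c "
from h import *
go(-.1205,-.112,.022)"
```

```text
tool_pos: [0.6182, -0.1516, 0.023]
contact_force: [-0.8, 0.2, -0.8]
tool_pos: [0.6199, -0.1515, 0.0227]
contact_force: [-0.0, 0.3, -0.7]
tool_pos: [0.6208, -0.1514, 0.0225]
contact_force: [-4.3, -0.7, 2.8]
t 16.95 at f [-0.1205 -0.1104] z 0.0225 tooly deg in fence 90.0 F [-4.3 -0.7  2.8]
shift/0.15 [-0.    -0.011  0.003]
```

```bash
python3 -m pendant '[1,-0.015,0,0,0,0,0, 1,-0.015,0,0,0,0,0]' | grep -E 'pos|contact'
python3 -m pendant '[1,0.1,0,0,0,0,0, 1,0.25,0,0,0,0,0, 1,0.25,0,-0.3,0,0,0, 1,0.25,0,-0.6,0,0,0, 1,0.25,0,-0.9,0,0,0, 1,0.25,0.5,-0.9,0,0,0, 1,0.25,1,-0.9,0,0,0, 1,0.25,1,-0.9,0,0,0, 1,0.25,1,-0.9,0,0,0]' | grep -E 'pos|contact'
python3 -m pendant '[1,0.6,0.5,0,0,0,0, 1,0.6,1,0,0,0,0, 1,0.6,1,0,0,0,0, 1,0.6,1,0,0,0,0]' | grep -E 'pos|contact'
python3 - <<'E'
from h import *
s=r.snapshot('top');S,V,comp=measure(s)
b=comp((S>122)&(V>97)&(V<150),(362,208));c,sz,a=rect(s,b,.04)
print(len(b),c,sz,a,'fence frame',inframe(c,FO,FT),'target -.0625,-.116; angle',a-90-8.0)
cv2.imwrite('pics/m5.png',cv2.resize(s['img'][130:330,220:460],None,fx=3,fy=3,interpolation=2)[:,:,::-1])
E
```

```text
tool_pos: [0.6208, -0.1514, 0.0222]
contact_force: [-8.9, -0.1, 5.3]
tool_pos: [0.5664, 0.0034, 0.1589]
contact_force: [0.6, -0.2, 1.0]
tool_pos: [0.4549, 0.1321, 0.1581]
contact_force: [0.2, 0.1, 0.5]
1569 [ 0.67933649 -0.14808447] (101.10748291015625, 150.8258514404297) 7.915863037109375 fence frame [-0.06211785 -0.11525767] target -.0625,-.116; angle -90.08413696289062
```

View pics/m5.png

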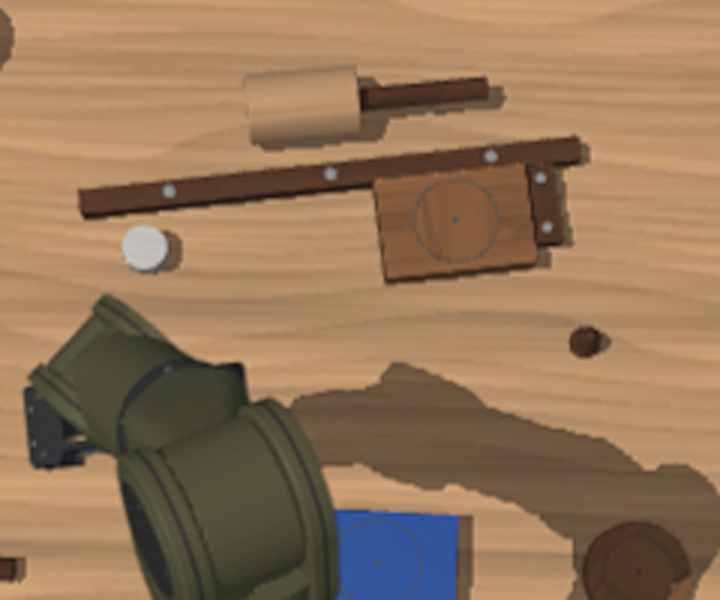

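The blank, with its dot at (455,220), sits flush in the corner: it measures (-0.062, -0.115) in the fence frame against a target of (-0.0625, -0.116), turned about 0.1°. The hand is clear, so I hand in.

```bash
python3 -c "
from plant import r
print(r.finish_job())"
```

```text
the job is handed in; nothing more can be done
None
```

The blank lies flush against the fence and butted to the end stop, within about 1 mm and 0.1° by the last top-camera measurement; no bystander was touched that I could see, the hand is clear, and the job was handed in at about 18 s (the hand-in returned no verdict).

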